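# Clamp a heat sink in a sliding-jaw lifter and hold it up level

## Task

On the blue bench mat a bridge-shaped lifting clamp with two red tabs stands over a brass-coloured heat sink: pinch the two tabs together so that the sliding jaw shuts firmly on the heat sink while it still stands on the mat, then, still pinching, lift clamp and heat sink together and finish holding them level and still in the air, with the underside of the heat sink about 10 cm above the bench. Do not let the fingers touch the heat sink itself, do not tip the clamp, and leave the other things on the bench where they are. The job ends while holding: do not put the clamp down or let go.

Things in the scene. Friction and masses are not known exactly. Their poses are not given: they have to be found in the camera images.
- clamp: Loose bridge of about 0.5 kg on the mat. Origin: centre of its underside, midway between the legs; y along the bridge. Two grey legs, 8 mm thick, 56 wide in x, 55 high, at y = +-71 mm. Steel beam along y, 150 long, 14 wide, top 70 mm above the origin. Two steel jaw plates (8 mm thick, 30 wide) hang from it to 8 mm above the origin; each goes on above the beam as a red tab.
- jaw (a joint): Position of the sliding jaw in m: the gap between the jaw faces is 22 mm + jaw. Grows as it opens (to the clamp's +y), range 0 to 0.032, starts at 0.018 to 0.028, about 0.008 when shut on the heat sink. 1.5 N of friction, no spring or lock: only the pinch keeps it shut. A black block, 30 mm wide, its top 72 mm above the clamp's underside, rides on the beam with it.
- clamp_fixed_tab (a point): Centre of the fixed red tab at gripping height, at clamp y = -19 mm, 98 mm above the clamp's underside. Axes as the clamp's. Each tab is 20 mm wide in x, 8 mm thick in y, and stands from the beam's top (70 mm) to 118 mm above the clamp's underside, 20 mm above this point.
- clamp_sliding_tab (a point): Same point of the sliding red tab, at clamp y = 11 mm + jaw, 98 mm above the clamp's underside; same size. Pinch both tabs from above across their outer faces, along the clamp's y: 56 to 68 mm over them at the start, 46 mm once shut on the heat sink.
- heatsink_center (a point): Centre, half-way up, of the brass-coloured finned heat sink that stands loose on the mat between the jaws: 64 mm along its x, 30 mm along its y (the clamped width), 40 mm high, so its underside lies 20 mm below this point; about 0.15 kg. Its axes start within a few degrees of the clamp's.
- helping_hand: Bystander: dark cast base 75 x 60 mm with a post, cross bar and two bright clip arms, 140 mm high in all and 110 mm wide in y. Origin at the centre of its underside.
- spare_sink_center (a point): Bystander: a dark heat sink of the same shape, 64 x 30 x 40 mm, standing free; point at its centre, half-way up.
- flux: Bystander: small bottle with red cap, 36 mm across, 75 mm high. Origin at the centre of its underside.
- tip_tin: Bystander: round steel tin, 72 mm across, 40 mm high, with a brass-coloured filling rising to 46 mm. Origin at the centre of its underside.
- driver: Bystander: screwdriver with yellow handle, 170 mm long, lying on the mat. Origin under its middle.
- screw_tray: Bystander: black tray of screws, 90 x 130 x 22 mm. Origin at the centre of its underside.
Things that resemble listed ones, but are neither listed nor needed, are in the scene too. What is shaped like the part that bears heatsink_center but pink is not meant.

How it is judged:
By the outcome, as a careful person would: the job done as asked, in the order asked, and still so for the second after the job is handed in, while the arm keeps its last pose, push and grip.
It also fails if it takes over 32 s, if anything falls off the work surface, if the arm or the gripper's body presses on something with over 40 N, if the wrist force passes 120 N, or if a joint passes its speed limit or range.

## Robot

A 6-joint arm with a two-finger parallel gripper is mounted at the origin on the work surface. World frame = base frame: x ahead of the robot, y to its left, z up, the work surface at z = 0. Lengths are in mm, angles in rad, forces in N, time in s.
With the tool pointing down it reaches from about 300 to 875 mm from the base axis. Payload 6.4 kg.
Tool frame: the origin (TCP) lies midway between the tips of the shut fingers; the grasp point (between the pads) lies 19 mm behind it (robot.grip_depth is the distance from the TCP to the grasp point, in mm); y points along the fingers, z is the direction in which the jaws open and shut, and the axes are right-handed (so a half turn about y gives the same grasp; the last joint's range is limited). The gripper opens to 85 mm and grips with 20 to 120 N. Pads are 22 mm wide; open, the fingers measure 114 mm over their backs; the gripper's body (76 mm by 85 mm) begins 54 mm behind the grasp point. The pads swing forward as they close: fully open they stand 13 mm farther back than shut.
Start: joints at [1.092, 0.181, 1.607, -0, 1.354, -0.206], TCP at [154.909, 553.754, 195.188] pointing down, gripper open.
Joint ranges: [-2.99, 2.99], [-0.89, 2.07], [0.3, 2.58], [-1.14, 4.28], [0, 2.63], [-3.12, 3.12]. Speed limits (rad/s): [2.57, 2.57, 3.01, 3.14, 3.14, 3.14].

## Interface

Orientations are given as a rotation vector (axis times angle).
In Python, from plant import robot, cams, job gives the robot as it stands. Calls block until the motion is done:
- robot.goto(position, orientation): joint-space move of the TCP to a pose.
- robot.servo_line(position, v=150, orientation=None, threshold=None): straight line of the TCP; orientation=None keeps the orientation; v is the mean speed in mm/s. With threshold (N) it stops when the force on the tool has changed by that much, and returns True; else False.
- robot.movej(angles): joint-space move.
- robot.grip(opening): finger opening in mm; the grip force is fixed at half the most; returns when the fingers have stopped.
- robot.dwell(seconds).
- robot.inverse_kinematics(position, orientation): joint angles nearest the present ones, or None.
- cams.capture(name): name is "scene" or "side" or "wrist"; returns a dict with "image" (420x560x3 uint8, red, green, blue), "depth" (420x560 float32, mm along the optical axis (not along the pixel's ray), 0 where there is no reading), "fx", "fy", "cx", "cy" (pixels), "cam_to_world" (4x4, takes a point from camera to world coordinates); the wrist camera has in their place "T_tool_cam" (4x4, takes a point from camera to tool coordinates, whose origin is the TCP and whose axes are the tool frame's). Camera axes: x right, y down, z forward; pixel columns grow to the right and rows downward; lengths in mm; the calibration is good to about 2 mm. A picture is of the moment at which its call begins: read the wrist's pose just before it.
A pose or a line that the arm cannot do raises robot.IKError and nothing moves.
- job.finish_job(): hands the job in, once; it reports no verdict.
Trained networks look in the newest picture that a camera, given by its name, has taken for a name from the list of things; names that differ only in an ending like _2 or _b are one class to them, and where a whole thing is asked for, a point or a joint stands for the part that bears it (a point fixed in the world has none). Each returns a list of dicts, best first, with "confidence" (0 to 1); they miss things now and then, are a little off and sometimes report something else, mostly with a low value. They report only what shows in the picture. A call takes as long as a camera call. They do not tell look-alikes from the thing itself.
- cams.find_in(camera, label): "bbox" ([left, top, right, bottom] in pixels, round what is visible of it).
- cams.landmark_of(camera, label): "at" ([column, row] in pixels: a listed point, or the origin of a listed thing).
Readings, each from a call of its own:
- robot.get_time_s(): time.
- robot.get_qpos(): joint angles.
- robot.get_qvel(): joint speeds.
- robot.get_joint_torque(): joint torques, N m.
- robot.get_tcp_pos(): TCP position.
- robot.get_orientation(): TCP orientation.
- robot.get_force(): force on the tool from outside, world axes, zero at the start.
- robot.get_wrist_torque(): the same for the moment, N m.
- robot.get_opening(): finger opening in mm.
Only numpy, scipy, OpenCV 4.12 (cv2) and the standard library are available. Lean on these libraries where they do the work, as an engineer would, in place of code of your own. Each camera call takes 0.05 s, during which the arm holds its last target. There are 200 camera calls.

## Working session

There is one attempt and no reset: what is moved stays moved. The work goes in short steps, each a Python script; the robot and the scene stay as the last script left them, time stands still between calls to the robot, and variables do not carry over. Pictures are saved under pics/ and viewed, about 8 in all and at most 12, crops included, and the job is handed in when it is done.

```bash
mkdir -p pics; cat > h.py <<'E'
import numpy as np, cv2
from scipy.spatial.transform import Rotation as R
from plant import robot, cams, job
def cap(n):
    T=np.eye(4)
    if n=="wrist":
        T[:3,:3]=R.from_rotvec(robot.get_orientation()).as_matrix(); T[:3,3]=robot.get_tcp_pos()
    c=cams.capture(n)
    c["T"]=T@np.array(c["T_tool_cam"]) if n=="wrist" else np.array(c["cam_to_world"])
    d=c["depth"]; v,u=np.mgrid[:d.shape[0],:d.shape[1]]
    P=np.stack([(u-c["cx"])/c["fx"]*d,(v-c["cy"])/c["fy"]*d,d],-1)
    c["P"]=P@c["T"][:3,:3].T+c["T"][:3,3]; c["P"][d==0]=np.nan
    return c
def save(c,f): cv2.imwrite("pics/"+f,c["image"][...,::-1])
def onplane(c,uv,z):
    r=c["T"][:3,:3]@np.array([(uv[0]-c["cx"])/c["fx"],(uv[1]-c["cy"])/c["fy"],1]); o=c["T"][:3,3]
    return o+r*(z-o[2])/r[2]
E
python3 - <<'E'
from h import *
np.set_printoptions(precision=1,suppress=True)
print(robot.get_time_s(),robot.get_orientation(),R.from_rotvec(robot.get_orientation()).as_matrix())
Z=dict(clamp=0,clamp_fixed_tab=98,clamp_sliding_tab=98,heatsink_center=20,spare_sink_center=20,helping_hand=0,flux=0,tip_tin=0,screw_tray=0,driver=0)
for n in("scene","side"):
    c=cap(n); save(c,n+"0.png"); np.savez(f"pics/{n}0.npz",**c)
    for l,z in Z.items():
        for q in cams.landmark_of(n,l)[:3]: print(n,l,round(q["confidence"],2),np.array(q["at"]),onplane(c,q["at"],z))
E
```

```text
0.0 [-1.6  0.2 -0.2] [[ 1.  -0.   0.3]
 [-0.3 -0.   1. ]
 [-0.  -1.  -0. ]]
scene clamp 0.87 [243.1 192.8] [ 537.9 -178.7    0. ]
scene clamp_fixed_tab 0.59 [238.8 160.6] [ 525.8 -209.3   98. ]
scene clamp_sliding_tab 0.47 [238.4 178.8] [ 564.9 -155.4   98. ]
scene heatsink_center 0.82 [205.9 210. ] [ 662.5 -175.2   20. ]
scene heatsink_center 0.76 [237.3 186.3] [ 546.2 -193.9   20. ]
scene heatsink_center 0.52 [286.4 178.9] [ 417.9 -132.2   20. ]
scene spare_sink_center 0.62 [187.2 185.8] [ 657.7 -280.4   20. ]
scene spare_sink_center 0.25 [318.4 358. ] [688.5 315.1  20. ]
scene helping_hand 0.84 [324.  260.9] [505.5 131.1   0. ]
scene flux 0.79 [318.1 358.3] [683.2 310.9   0. ]
scene flux 0.52 [240.3 178.7] [ 513.2 -227.8    0. ]
scene tip_tin 0.62 [230.4 261.1] [695.1 -12.8   0. ]
scene screw_tray 0.81 [393.5 328.7] [499.6 365.2   0. ]
scene driver 0.78 [220.9 145.4] [ 481.  -378.1   -0. ]
side clamp 0.96 [318.  294.6] [ 544.1 -179.6    0. ]
side clamp_fixed_tab 0.67 [321.9 265.3] [ 532.1 -192.7   98. ]
side clamp_sliding_tab 0.71 [318.1 248.6] [ 555.2 -154.8   98. ]
side heatsink_center 0.87 [251.8 298.3] [ 422.4 -128.    20. ]
side heatsink_center 0.57 [320.  283.4] [ 553.3 -172.4   20. ]
side heatsink_center 0.57 [359.2 259.8] [ 665.3 -168.4   20. ]
side spare_sink_center 0.98 [399.8 286.6] [ 677.1 -267.9   20. ]
side helping_hand 0.78 [225.9 220.4] [511.2 130.3   0. ]
side flux 0.79 [241.2 165.9] [679.5 335.6   0. ]
side tip_tin 0.6 [320.6 217.3] [712.1   8.7   0. ]
side screw_tray 0.71 [179.4 174.9] [505.5 390.6   0. ]
side driver 0.87 [371.1 395.6] [ 479.5 -383.9    0. ]
side driver 0.34 [317.8 248. ] [632.5 -74.4   0. ]
```

```bash
python3 - <<'E'
import cv2,numpy as np
a=cv2.imread("pics/scene0.png");b=cv2.imread("pics/side0.png")
A=cv2.resize(a[110:270,150:340],None,fx=2.1,fy=2.1,interpolation=3);B=cv2.resize(b[200:360,220:410],None,fx=2.1,fy=2.1,interpolation=3)
top=np.hstack([A,B]); bot=cv2.resize(np.hstack([a,b]),(top.shape[1],int(420*top.shape[1]/1120)))
o=np.vstack([top,bot]); o=o[:600];print(o.shape); cv2.imwrite("pics/v1.png",o)
E
```

```text
(600, 798, 3)
```

View pics/v1.png

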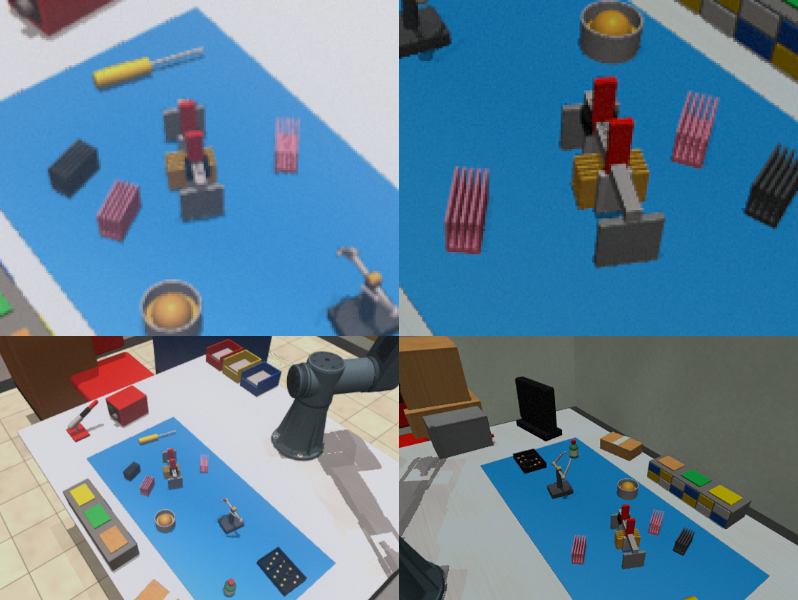

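The target is the brass sink in the clamp (scene 237,186; side 320,283). The two others at scene (206,210) and (286,179) are pink, so they are decoys. The enlarged crops confirm there is only one clamp. Next I move the wrist camera above it.

```bash
cat >> h.py <<'E'
def ori(th):  # tool z (jaw direction) along (-sin th, cos th): th = yaw of clamp
    s,c=-np.sin(th),np.cos(th)
    return R.from_matrix(np.array([[c,0,s],[-s,0,c],[0,-1,0]])).as_rotvec()
E
python3 - <<'E'
from h import *
np.set_printoptions(precision=1,suppress=True)
p=robot.get_tcp_pos(); robot.servo_line([p[0],p[1],330],v=250)
robot.goto([540,-180,330],ori(-0.5))
c=cap("wrist"); save(c,"w1.png"); np.savez("pics/w1.npz",**c)
print(robot.get_time_s(),robot.get_tcp_pos(),robot.get_qpos()); print(c["T_tool_cam"],c["T"])
for l,z in dict(clamp=0,clamp_fixed_tab=98,clamp_sliding_tab=98,heatsink_center=20).items():
    for q in cams.landmark_of("wrist",l)[:2]: print(l,round(q["confidence"],2),np.array(q["at"]),onplane(c,q["at"],z))
P=c["P"]; I=c["image"].astype(int)
red=(I[...,0]>120)&(I[...,1]<60)&(I[...,2]<60)&(P[...,2]>60)
print(red.sum(), np.nanpercentile(P[red],[2,50,98],axis=0))
E
```

```text
4.75 [ 540.2 -179.2  330. ] [-0.5  0.1  1.4  0.   1.6 -1.6]
[[  -0.     1.     0.3  -74.8]
 [  -0.    -0.3    1.  -178. ]
 [   1.     0.     0.     0.6]
 [   0.     0.     0.     1. ]] [[   0.5    0.8    0.3  474.9]
 [   0.9   -0.5   -0.1 -142.9]
 [   0.     0.3   -1.   508.1]
 [   0.     0.     0.     1. ]]
clamp 0.67 [281.1 167.3] [ 545.3 -174.9    0. ]
clamp_fixed_tab 0.56 [267. 178.] [ 535.5 -193.4   98. ]
clamp_sliding_tab 0.52 [303.4 176.9] [ 558.7 -147.5   98. ]
heatsink_center 0.64 [284.7 171.7] [ 551.9 -171.8   20. ]
heatsink_center 0.62 [269.6  84.2] [ 421.5 -128.4   20. ]
4982 [[ 423.9 -642.2   96.9]
 [ 501.3 -585.6   99. ]
 [ 564.7 -537.6  101.5]]
```

View pics/w1.png

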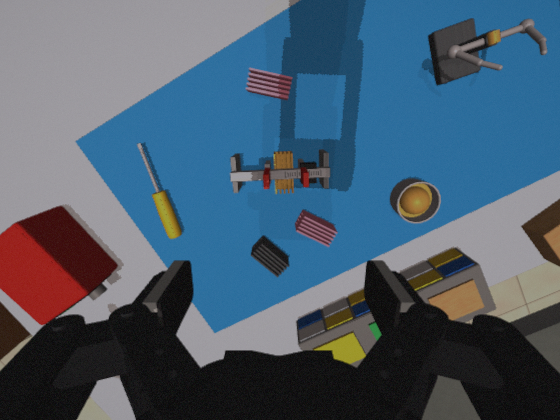

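The wrist view shows the clamp bridge from (233,175) to (328,170), with tabs at (267,178) and (304,177) and the brass sink under it at (284,172). A pink decoy lies at (270,84) and another at (316,228). Next I measure the geometry from the depth already recorded.

```bash
cat > m.py <<'E'
from h import *
def measure(c,ctr=(548,-174)):
    P=np.array(c["P"]);I=c["image"].astype(int)
    near=np.hypot(P[...,0]-ctr[0],P[...,1]-ctr[1])<110
    bt=P[near&(P[...,2]>58)&(P[...,2]<78)]; 
    (cx,cy),sz,_=r=cv2.minAreaRect(bt[:,:2].astype(np.float32))
    m=bt[:,:2].mean(0); _,_,V=np.linalg.svd(bt[:,:2]-m); d=V[0]*np.sign(V[0][1])
    th=np.arctan2(-d[0],d[1]); print("beam n",len(bt),"z",np.median(bt[:,2]),"rect",r,"yaw",th)
    n=np.array([d[1],-d[0]])
    red=near&(I[...,0]>90)&(I[...,1]<.5*I[...,0])&(I[...,2]<.5*I[...,0])&(P[...,2]>78)
    out=[]
    q=P[red]; 
    t=(q[:,:2]-[cx,cy])@d
    print("along hist",np.histogram(t,np.arange(-50,70,5)))
    for k in(t<0,t>0):
        s=q[k];s=s[s[:,2]>np.percentile(s[:,2],98)-6]; w=(s[:,:2]-[cx,cy]);
        print("tab top z",s[:,2].max(),"along",np.percentile(w@d,[5,50,95]),"across",np.percentile(w@n,[5,50,95]),"ctr",s.mean(0),len(s))
    hs=P[near&(P[...,2]>30)&(P[...,2]<46)&(I[...,0]>I[...,2]*1.6)&(I[...,1]>.5*I[...,0])][:,:2]
    print("sink",len(hs),cv2.minAreaRect(hs.astype(np.float32)))
    b=(bt[:,:2]-[cx,cy])@d; print("beam ends",np.percentile(b,[1,99]),"c",cx,cy)
    return th
E
python3 - <<'E'
from m import *
np.set_printoptions(precision=1,suppress=True)
for f in("w1","scene0","side0"): print(f); measure(np.load(f"pics/{f}.npz"))
E
```

```text
w1
beam n 1126 z 72.14578408212824 rect ((543.604248046875, -176.67025756835938), (149.7967071533203, 52.343299865722656), 64.49930572509766) yaw -0.4446880297796136
along hist (array([ 0,  0,  0,  0,  0, 31, 43,  0,  0,  0,  0,  0,  0,  0,  0,  0, 53,
       28,  0,  0,  0,  0,  0]), array([-50, -45, -40, -35, -30, -25, -20, -15, -10,  -5,   0,   5,  10,
        15,  20,  25,  30,  35,  40,  45,  50,  55,  60,  65]))
tab top z 121.91362439551443 along [-22.7 -19.4 -16.3] across [-8.3 -0.3  8.5] ctr [ 535.1 -194.2  120.2] 74
tab top z 121.73820466386269 along [30.4 34.2 37.2] across [-8.1 -0.   8.4] ctr [ 558.3 -146.2  120.3] 81
sink 267 ((583.1084594726562, -176.75320434570312), (45.94305419921875, 136.54318237304688), 83.86454010009766)
beam ends [-73.8  74. ] c 543.604248046875 -176.67025756835938
scene0
beam n 212 z 71.67283408125905 rect ((541.6923828125, -177.998046875), (152.07432556152344, 54.13490676879883), 65.06121826171875) yaw -0.39457723089288405
along hist (array([ 0,  0,  0,  0,  0,  2,  8,  1,  0,  0,  0,  0,  0,  0,  0,  2,  6,
       10,  0,  0,  0,  0,  0]), array
[... 649 characters left out ...]
7344) yaw -0.3967008991954197
along hist (array([  0,   0,   0,   0,   0, 176,  18,   4,   0,   0,   0,   0,   0,
         0,   0,   6, 160,  10,   0,   0,   0,   0,   0]), array([-50, -45, -40, -35, -30, -25, -20, -15, -10,  -5,   0,   5,  10,
        15,  20,  25,  30,  35,  40,  45,  50,  55,  60,  65]))
tab top z 122.26227330168518 along [-23.  -20.7 -15. ] across [-10.1  -2.7   7. ] ctr [ 532.7 -198.2  119.4] 54
tab top z 121.85528763925419 along [30.8 32.3 37.4] across [-6.6  1.2 10.3] ctr [ 556.6 -150.5  119.2] 43
sink 300 ((579.67822265625, -184.78782653808594), (40.43146514892578, 132.73391723632812), 76.04010772705078)
beam ends [-74.6  72.8] c 542.2593383789062 -180.40658569335938
```

```bash
python3 - <<'E'
from m import *
np.set_printoptions(precision=1,suppress=True)
th=-0.445; d=np.array([-np.sin(th),np.cos(th)])
P=np.load("pics/w1.npz")["P"]; I=np.load("pics/w1.npz")["image"].astype(int)
m=(np.hypot(P[...,0]-548,P[...,1]+174)<150)&(I[...,2]>150)&(I[...,0]<60); print("mat z",np.median(P[m][:,2]), "bench z",np.median(P[260:300,130:150,2]))
p=np.array([543.6,-176.7])+4*d
robot.goto([*p,215],ori(th))
c=cap("wrist"); save(c,"w2.png"); np.savez("pics/w2.npz",**c)
print(robot.get_time_s(),robot.get_tcp_pos(),robot.get_force(),robot.get_opening())
measure(c)
E
```

```text
mat z 2.259276217065292 bench z nan
5.5333 [ 546.6 -173.9  217.4] [-1.5 -0.3  0.3] 85.09889863375724
beam n 1973 z 72.18190758173557 rect ((543.2235107421875, -176.79859924316406), (150.07574462890625, 52.49820327758789), 64.05484008789062) yaw -0.44027588203233975
along hist (array([ 0,  0,  0,  0,  0, 55, 84,  0,  0,  0,  0,  0,  0,  0,  0,  0, 86,
       59,  0,  0,  0,  0,  0]), array([-50, -45, -40, -35, -30, -25, -20, -15, -10,  -5,   0,   5,  10,
        15,  20,  25,  30,  35,  40,  45,  50,  55,  60,  65]))
tab top z 316.41038582509486 along [-57.3 -57.1 -57. ] across [11.1 11.2 11.6] ctr [ 529.1 -233.3  315.5] 4
tab top z 121.78183716101279 along [31.  34.1 37.7] across [-8.4 -0.   8.2] ctr [ 557.8 -145.8  120.4] 145
sink 470 ((584.4652099609375, -176.25704956054688), (48.966285705566406, 139.57730102539062), 85.35789489746094)
beam ends [-73.3  73.7] c 543.2235107421875 -176.79859924316406
```

View pics/w2.png

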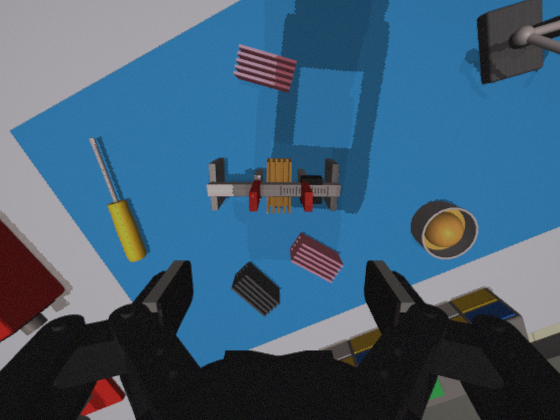

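```bash
python3 - <<'E'
from m import *
np.set_printoptions(precision=2,suppress=True)
th=-0.444; d=np.array([-np.sin(th),np.cos(th)]); o=np.array([543.4,-176.75])
p=o+4*d
robot.servo_line([*p,150],v=120,orientation=ori(th))
print(robot.servo_line([*p,80],v=60,threshold=8)); 
robot.servo_line([*o,80],v=20); robot.dwell(.3)
t=np.array(robot.get_tcp_pos()); print(robot.get_time_s(),t,(t[:2]-o)@d,robot.get_force(),robot.get_opening())
c=cap("wrist"); save(c,"w3.png"); np.savez("pics/w3.npz",**c)
measure(c)
cv2.imwrite("pics/w3c.png",cv2.resize(c["image"][150:420,110:450,::-1],None,fx=2,fy=2,interpolation=3))
E
```

```text
False
8.1917 [ 543.42 -176.7    80.  ] 0.05256210467840925 [ 0.08 -0.23  0.19] 85.10357844147627
beam n 5621 z 72.08883159254063 rect ((542.2623291015625, -176.69146728515625), (149.7411346435547, 51.74420166015625), 64.92021179199219) yaw -0.4354627283699829
along hist (array([  0,   0,   0,   0,   0, 177, 311,   0,   0,   0,   0,   0,   0,
         0,   0,   0, 293, 175,   0,   0,   0,   0,   0]), array([-50, -45, -40, -35, -30, -25, -20, -15, -10,  -5,   0,   5,  10,
        15,  20,  25,  30,  35,  40,  45,  50,  55,  60,  65]))
tab top z 121.91985161207546 along [-22.4  -18.93 -15.65] across [-8.19  0.19  9.18] ctr [ 534.55 -194.03  120.3 ] 488
tab top z 122.0762718828845 along [30.89 34.12 37.34] across [-7.15  1.38 10.12] ctr [ 557.88 -146.35  120.32] 468
sink 1190 ((585.9342041015625, -176.83761596679688), (49.19024658203125, 142.86521911621094), 84.92361450195312)
beam ends [-73.01  73.25] c 542.2623291015625 -176.69146728515625
```

View pics/w3c.png

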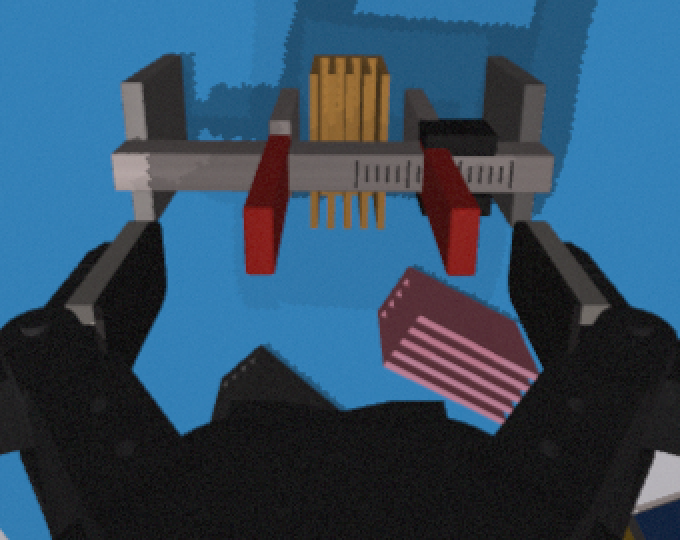

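```bash
python3 - <<'E'
import numpy as np
c=np.load("pics/w3.npz"); Ti=np.linalg.inv(c["T_tool_cam"])
for x in(-11,0,11):
  for y in(-13,-32,-40):
    q=Ti@[x,y,42.5,1]; u=c["fx"]*q[0]/q[2]+c["cx"]; v=c["fy"]*q[1]/q[2]+c["cy"]
    print(x,y,"crop",2*(u-110),2*(v-150))
# depth-derived finger points in tool frame
P=c["P"];T=c["T"]@Ti
for (a,b) in [(135,235),(85,295),(78,318),(545,235),(600,300),(155,260),(520,260)]:
    p=P[150+b//2,110+a//2]; print(a,b,(np.linalg.inv(T)@[*p,1])[:3].round(1))
E
```

```text
-11 -13 crop 474.92848279208556 163.38670814368567
-11 -32 crop 490.9029211716834 188.87128377521225
-11 -40 crop 498.78281854282613 201.44235737114116
0 -13 crop 472.4400512301419 197.03414695742322
0 -32 crop 487.8189038914529 225.80462225173187
0 -40 crop 495.3819889778555 239.95350301801352
11 -13 crop 470.0383883292577 229.50833943455348
11 -32 crop 484.85429775554553 261.3079258709795
11 -40 crop 492.11925844362156 276.90080908257664
135 235 [-11.8 -59.1 -44.6]
85 295 [-12.4 -83.5 -45.8]
78 318 [-13.3 -92.  -43.2]
545 235 [-11.8 -59.   47.6]
600 300 [-11.4 -83.8  49.5]
155 260 [ -3.4 -56.  -41.8]
520 260 [ -3.4 -56.   43.8]
```

The wrist depth puts the visible fingertips about 50 mm behind the TCP, where about 13 mm is expected. I check this with the side camera before closing.

```bash
python3 - <<'E'
from m import *
np.set_printoptions(precision=1,suppress=True)
print(robot.grip_depth, robot.get_tcp_pos())
w=np.load("pics/w3.npz"); T=w["T"]@np.linalg.inv(w["T_tool_cam"]); Ti=np.linalg.inv(T)
def tool(P): return P@Ti[:3,:3].T+Ti[:3,3]
q=tool(w["P"]); 
for n,k in(("L",(q[...,2]<-30)&(q[...,2]>-60)&(q[...,1]<-42)),("R",(q[...,2]>30)&(q[...,2]<60)&(q[...,1]<-42)),("mid",(abs(q[...,2])<15)&(q[...,1]<-45))):
    s=q[k]; print("wrist",n,len(s),np.percentile(s,[0,1,5,50,95,99,100],axis=0).T)
ims=[]
for n in("scene","side"):
    c=cap(n); np.savez(f"pics/{n}1.npz",**c); q=tool(c["P"])
    for nm,k in(("F-",(q[...,2]<-30)&(q[...,2]>-60)),("F+",(q[...,2]>30)&(q[...,2]<60))):
        s=q[k&(abs(q[...,0])<14)&(q[...,1]<-2)&(q[...,1]>-120)]; print(n,nm,len(s),np.percentile(s[:,1],[0,50,90,95,99,100]) if len(s) else "")
    r=(slice(70,230),slice(150,340)) if n=="scene" else (slice(160,320),slice(230,420))
    ims.append(cv2.resize(c["image"][r][...,::-1],None,fx=2.1,fy=2.1,interpolation=3))
cv2.imwrite("pics/v4.png",np.hstack(ims))
E
```

```text
18.700000000000003 [ 543.4 -176.7   80. ]
wrist L 9925 [[ -19.4  -18.6  -18.    -9.9    6.2    9.3   12.7]
 [-131.3 -129.  -125.3 -102.2  -60.3  -52.3  -47.9]
 [ -60.   -59.9  -59.5  -46.8  -32.1  -30.4  -30. ]]
wrist R 8507 [[ -19.4  -18.7  -18.3  -11.6    5.6    9.    12.4]
 [-131.3 -128.8 -125.3 -101.2  -59.2  -52.   -42.1]
 [  30.    30.3   31.5   44.5   59.5   59.9   60. ]]
wrist mid 9025 [[ -22.4  -21.5  -21.   -12.1  -10.9  -10.4   -9.4]
 [-137.4 -136.2 -135.2 -122.7 -110.2 -108.6 -106.4]
 [ -15.   -14.7  -13.6   -0.2   13.7   14.7   15. ]]
scene F- 4 [-99.2 -58.1 -51.4 -50.4 -49.5 -49.3]
scene F+ 155 [-119.   -57.5  -10.8   -6.3   -2.7   -2.2]
side F- 263 [-119.3  -75.9  -58.3  -55.3  -49.2  -48. ]
side F+ 206 [-107.3  -66.5  -39.9  -24.5   -3.4   -2. ]
```

View pics/v4.png

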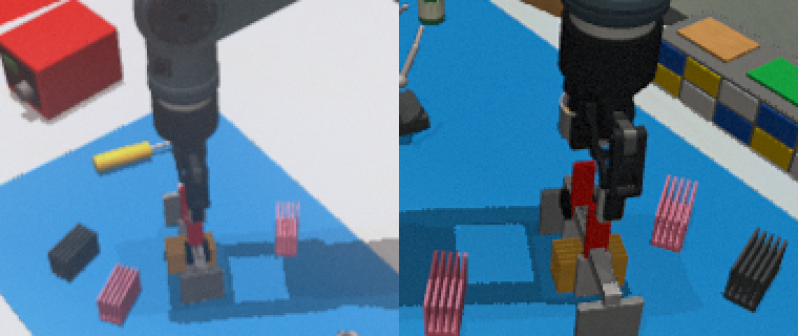

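All three cameras agree. The real fingertips are near z = 129 and the gripper body begins near tool y = -107, where -73 is expected. The reported TCP is therefore about 35 mm too far ahead, and closing now would miss the tabs. I descend a further 33 mm, guarded, and check again.

```bash
python3 - <<'E'
from m import *
np.set_printoptions(precision=1,suppress=True)
th=-0.444; d=np.array([-np.sin(th),np.cos(th)]); o=np.array([543.4,-176.75])
def fing(w):
    T=w["T"]@np.linalg.inv(w["T_tool_cam"]); Ti=np.linalg.inv(T); q=w["P"]@Ti[:3,:3].T+Ti[:3,3]
    k=(q[...,1]<-52)&(q[...,1]>-75)&(abs(q[...,0])<14)
    L=q[k&(q[...,2]<-25)];Rr=q[k&(q[...,2]>25)]
    print("inner L",np.percentile(L[:,2],[90,95,99]),"R",np.percentile(Rr[:,2],[10,5,1]),"x",np.percentile(L[:,0],[1,99]),np.percentile(Rr[:,0],[1,99]))
fing(np.load("pics/w3.npz"))
p=o+2.5*d
robot.servo_line([*p,80],v=30)
print(robot.servo_line([*p,47],v=25,threshold=5)); robot.dwell(.2)
print(robot.get_time_s(),robot.get_tcp_pos(),robot.get_force())
c=cap("wrist"); np.savez("pics/w5.npz",**c); fing(c); measure(c)
s=cap("side")
A=cv2.resize(c["image"][150:420,110:450,::-1],(540,429)); B=cv2.resize(s["image"][160:320,280:380,::-1],(260,416)); B=cv2.copyMakeBorder(B,0,13,0,0,0)
cv2.imwrite("pics/v5.png",np.hstack([A,B]))
E
```

```text
inner L [-41.5 -41.4 -41.3] R [43.5 43.4 43.3] x [-12.5   9.7] [-12.6   9.5]
False
10.2583 [ 544.6 -174.5   47.1] [-0.2  1.3 -0.1]
inner L [-41.4 -25.6 -25.1] R [27.6 27.5 27.4] x [-12.5   9.7] [-12.5   9.5]
beam n 7776 z 72.05481751029203 rect ((537.8016357421875, -174.37454223632812), (150.0181884765625, 42.38529968261719), 64.35203552246094) yaw -0.43111280774112526
along hist (array([  0,   0,   0,   0,   0, 290, 451,   0,   0,   0,   0,   0,   0,
         0,   0,   1, 482, 246,   0,   0,   0,   0,   0]), array([-50, -45, -40, -35, -30, -25, -20, -15, -10,  -5,   0,   5,  10,
        15,  20,  25,  30,  35,  40,  45,  50,  55,  60,  65]))
tab top z 122.15672230039867 along [-22.6 -19.2 -15.8] across [-3.3  5.  14.1] ctr [ 534.5 -194.   120.3] 739
tab top z 122.18102007564353 along [30.5 33.8 37.1] across [-2.3  6.1 15.3] ctr [ 557.6 -146.3  120.3] 729
sink 1530 ((584.1829833984375, -176.9362335205078), (49.49556350708008, 139.75770568847656), 84.91790771484375)
beam ends [-73.3  73. ] c 537.8016357421875 -174.37454223632812
```

View pics/v5.png

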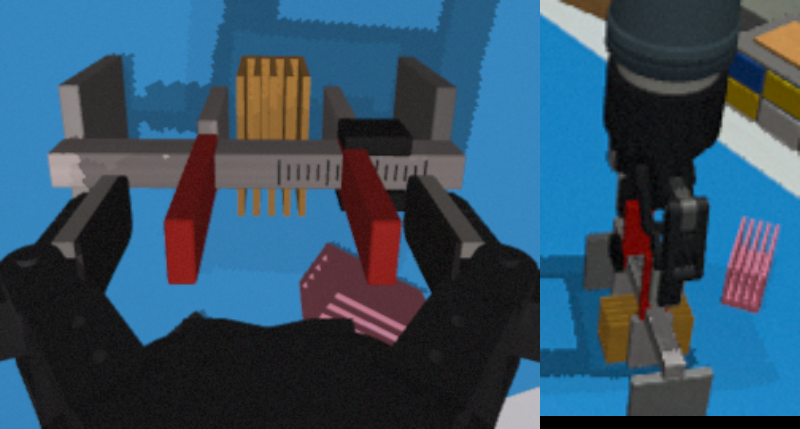

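```bash
python3 - <<'E'
from m import *
np.set_printoptions(precision=1,suppress=True)
w=np.load("pics/w3.npz"); Ti=np.linalg.inv(w["T"]@np.linalg.inv(w["T_tool_cam"]))
for n in("scene1","side1"):
    q=np.load(f"pics/{n}.npz")["P"]@Ti[:3,:3].T+Ti[:3,3]
    for lo,hi in((-60,-38),(38,60)):
        s=q[(q[...,2]>lo)&(q[...,2]<hi)&(q[...,1]>-72)&(q[...,1]<-48)&(abs(q[...,0])<30)]
        if len(s)>3: print(n,lo,len(s),"x",np.percentile(s[:,0],[5,50,95]),"z",np.percentile(s[:,2],[5,50,95]))
    # tab reference in the same view
    I=np.load(f"pics/{n}.npz")["image"].astype(int)
    r=(I[...,0]>90)&(I[...,1]<.5*I[...,0])&(I[...,2]<.5*I[...,0])&(abs(q[...,0])<25)&(abs(q[...,2])<45)&(q[...,1]<0)&(q[...,1]>-45)
    s=q[r]; print(n,"tabs",len(s),"x",np.percentile(s[:,0],[5,50,95]),"z",np.percentile(s[:,2],[5,50,95]))
E
```

```text
scene1 38 43 x [-13.3  -1.9   7.4] z [45.1 49.1 54.9]
scene1 tabs 1 x [7.5 7.5 7.5] z [-19.5 -19.5 -19.5]
side1 -60 108 x [-11.7  -5.5   8.3] z [-58.2 -54.6 -46.9]
side1 38 90 x [-11.8  -4.    3.9] z [39.8 41.5 44.4]
side1 tabs 297 x [-8.4 -0.4  9. ] z [-26.7  27.1  29.4]
```

```bash
python3 - <<'E'
from m import *
np.set_printoptions(precision=2,suppress=True)
th=-0.444; d=np.array([-np.sin(th),np.cos(th)]); x=np.array([np.cos(th),np.sin(th)]); o=np.array([543.4,-176.75])
p=o-1.0*d+1.0*x
robot.servo_line([*p,47],v=25,threshold=5)
print(robot.servo_line([*p,43],v=25,threshold=5)); robot.dwell(.2)
def st(t): f=np.array(robot.get_force()); print(t,round(robot.get_time_s(),2),"op",round(robot.get_opening(),2),"f d,x,z",f[:2]@d,f[:2]@x,f[2],robot.get_tcp_pos())
st("pre")
for g in(60,52,48): robot.grip(g); robot.dwell(.1); st(g)
c=cap("wrist"); np.savez("pics/w6.npz",**c); measure(c); s=cap("side")
A=cv2.resize(c["image"][150:420,110:450,::-1],(540,429)); B=cv2.resize(s["image"][160:320,280:380,::-1],(260,416)); B=cv2.copyMakeBorder(B,0,13,0,0,0)
cv2.imwrite("pics/v6.png",np.hstack([A,B]))
E
```

```text
False
pre 11.16 op 85.9 f d,x,z 0.40979711661810414 -0.17722940487303712 0.7622021157010856 [ 543.93 -178.08   43.04]
60 11.63 op 60.02 f d,x,z 0.9497837542650704 0.48483471262256456 1.4361421660864224 [ 544.04 -178.05   43.11]
52 11.98 op 51.88 f d,x,z 1.022715486136676 0.2367198488347186 1.5327147876268143 [ 544.   -178.02   43.11]
48 12.3 op 47.7 f d,x,z 3.0550558015494804 -0.07659962735242434 1.4699715910880211 [ 543.91 -178.08   43.01]
beam n 7645 z 71.94717637656154 rect ((543.1519165039062, -177.08099365234375), (150.0029296875, 54.301055908203125), 64.07994842529297) yaw -0.43739159426574886
along hist (array([  0,   0,   0,   0,   0, 291, 512,   0,   0,   0,   0,   0,   0,
       390, 430,   0,   0,   0,   0,   0,   0,   0,   0]), array([-50, -45, -40, -35, -30, -25, -20, -15, -10,  -5,   0,   5,  10,
        15,  20,  25,  30,  35,  40,  45,  50,  55,  60,  65]))
tab top z 122.3840731462284 along [-22.43 -18.97 -15.54] across [-9.19 -0.8   8.13] ctr [ 534.51 -193.98  120.27] 800
tab top z 121.83544967291579 along [16.77 20.18 23.65] across [-8.85 -0.23  9.1 ] ctr [ 551.64 -158.75  120.22] 820
sink 1591 ((577.5079345703125, -184.18246459960938), (42.338134765625, 129.60336303710938), 77.59362030029297)
beam ends [-73.22  73.31] c 543.1519165039062 -177.08099365234375
```

View pics/v6.png

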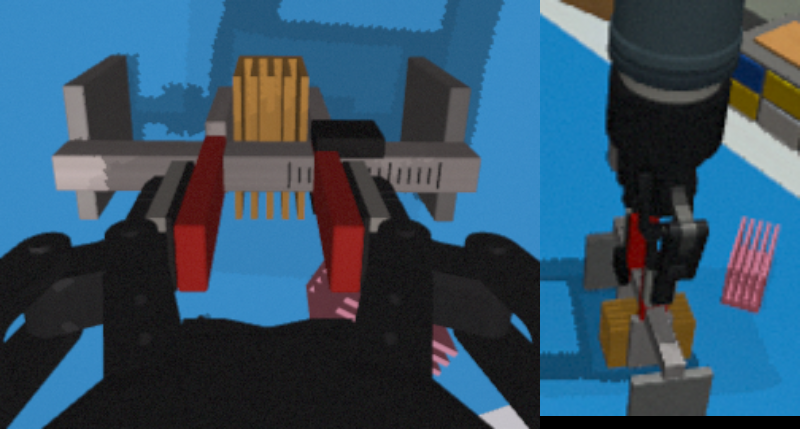

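The fingers bracket both tabs, the jaw is at about 9 mm, the sink touches the fixed jaw, and the clamp has not moved. Now I pinch fully.

```bash
python3 - <<'E'
from m import *
np.set_printoptions(precision=2,suppress=True)
th=-0.444; d=np.array([-np.sin(th),np.cos(th)]); x=np.array([np.cos(th),np.sin(th)])
def st(t): f=np.array(robot.get_force()); print(t,round(robot.get_time_s(),2),"op",round(robot.get_opening(),2),"f d,x,z",f[:2]@d,f[:2]@x,f[2],robot.get_tcp_pos())
robot.grip(0); robot.dwell(.5); st("shut")
c=cap("wrist"); measure(c)
t=np.array(robot.get_tcp_pos()); p=np.array([543.93,-178.08,43.0])
robot.servo_line(p+[0,0,10],v=20); robot.dwell(.2); st("up10")
c=cap("wrist"); np.savez("pics/w7.npz",**c); s=cap("side")
A=cv2.resize(c["image"][150:420,110:450,::-1],(540,429)); B=cv2.resize(s["image"][160:320,280:380,::-1],(260,416)); B=cv2.copyMakeBorder(B,0,13,0,0,0)
cv2.imwrite("pics/v7.png",np.hstack([A,B]))
E
```

```text
shut 13.12 op 44.54 f d,x,z -0.7370900312931015 -1.04105721922829 5.840048270074682 [ 544.   -178.67   43.49]
beam n 7724 z 72.03475159506358 rect ((543.4644775390625, -176.83187866210938), (149.94921875, 54.87206268310547), 64.11546325683594) yaw -0.4347386541536346
along hist (array([  0,   0,   0,   0,   0, 298, 508,   0,   0,   0,   0,   0,   4,
       530, 271,   0,   0,   0,   0,   0,   0,   0,   0]), array([-50, -45, -40, -35, -30, -25, -20, -15, -10,  -5,   0,   5,  10,
        15,  20,  25,  30,  35,  40,  45,  50,  55,  60,  65]))
tab top z 121.85904675559266 along [-22.54 -19.01 -15.59] across [-9.24 -0.79  8.19] ctr [ 534.83 -193.8   120.33] 804
tab top z 121.83097343239191 along [15.32 18.81 22.31] across [-8.61 -0.23  8.93] ctr [ 551.37 -159.79  120.34] 805
sink 1590 ((577.517822265625, -185.78135681152344), (41.54694747924805, 130.3280029296875), 76.81238555908203)
beam ends [-73.39  73.28] c 543.4644775390625 -176.83187866210938
up10 14.02 op 44.33 f d,x,z -0.1438281219129762 -0.054314418898566155 -6.054217737877774 [ 543.78 -178.     52.82]
```

View pics/v7.png

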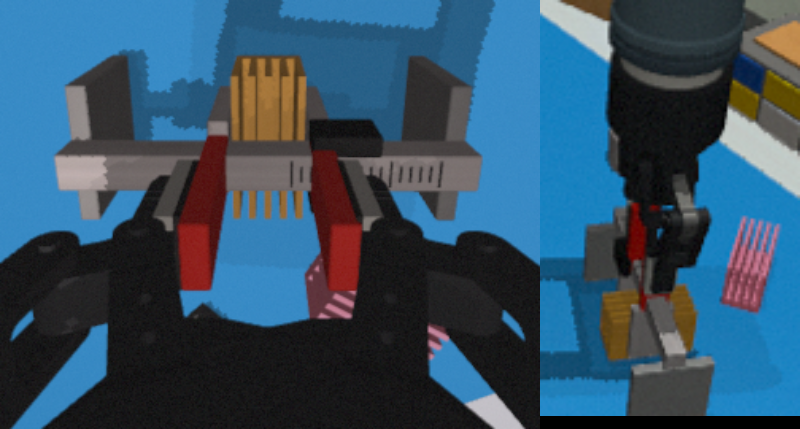

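The weight carried is about 6 N, which matches clamp plus sink, and the pose is unchanged relative to the hand. I lift to the final height.

```bash
python3 - <<'E'
from m import *
np.set_printoptions(precision=2,suppress=True)
p=np.array([543.93,-178.08,43.0+98])
robot.servo_line(p,v=45); robot.dwell(.8)
print(robot.get_time_s(),robot.get_opening(),robot.get_force(),robot.get_wrist_torque(),robot.get_tcp_pos(),np.abs(robot.get_qvel()).max())
c=cap("wrist"); np.savez("pics/w8.npz",**c)
P=c["P"]; near=np.hypot(P[...,0]-543,P[...,1]+177)<110
b=P[near&(P[...,2]>155)&(P[...,2]<178)]
A=np.c_[b[:,:2]-b[:,:2].mean(0),np.ones(len(b))]; k=np.linalg.lstsq(A,b[:,2],rcond=None)[0]; print("beam top z",np.median(b[:,2]),"slopes",k)
I=c["image"].astype(int)
hs=P[near&(P[...,2]>110)&(P[...,2]<155)&(I[...,0]>I[...,2]*1.6)&(I[...,1]>.5*I[...,0])]; print("sink top z",len(hs),np.percentile(hs[:,2],[50,80,90,95]))
s=cap("side"); q=s["P"]; J=s["image"].astype(int)
m=(np.hypot(q[...,0]-548,q[...,1]+177)<60)&(J[...,0]>J[...,2]*1.6)&(J[...,1]>.5*J[...,0])&(q[...,2]>60); print("side sink z",m.sum(),np.percentile(q[m][:,2],[1,5,50,95,99]))
A=cv2.resize(c["image"][150:420,110:450,::-1],(400,318)); B=cv2.resize(s["image"][100:330,220:510,::-1],(400,318))
cv2.imwrite("pics/v8.png",np.hstack([A,B]))
E
```

```text
17.025 44.67620078305068 [-0.19  0.58 -6.81] [ 0.01 -0.02  0.01] [ 543.94 -178.07  141.01] 0.0026453928648411482
beam top z 169.45446784918133 slopes [  0.17  -0.07 167.01]
sink top z 1866 [139.57 140.27 140.58 140.82]
side sink z 529 [102.71 106.8  137.5  255.95 336.13]
```

View pics/v8.png

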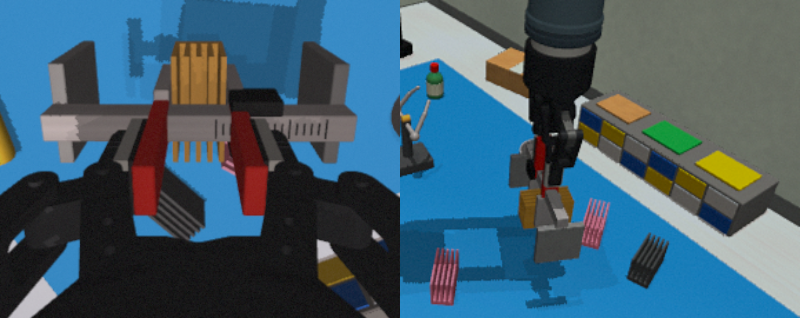

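Sink top is at about 140, so its underside is at about 100. The slope fit included points on the legs, so I redo the level check on the beam alone and then hand in.

```bash
python3 - <<'E'
from m import *
w=np.load("pics/w8.npz"); P=w["P"]; th=-0.444; d=np.array([-np.sin(th),np.cos(th)]); x=np.array([np.cos(th),np.sin(th)])
r=P[...,:2]-[543.4,-176.8]; a=r@d; b=r@x
k=(abs(a)<74)&(abs(b)<5)&(P[...,2]>164)&(P[...,2]<175)
f=np.polyfit(a[k],P[...,2][k],1); g=np.polyfit(b[k],P[...,2][k],1); print("beam n",k.sum(),"slope along, across (rad)",f[0],g[0],"z",f[1])
ok=abs(f[0])<.03 and robot.get_opening()>43
print(ok,robot.get_opening(),robot.get_force())
if ok: job.finish_job()
E
```

```text
beam n 3089 slope along, across (rad) -0.0014573129738626345 0.0005956068782310104 z 169.9033136593539
True 44.35468082363582 [ 0.07677144  0.86017504 -5.64198368]
the job is handed in; nothing more can be done
```

The clamp is shut on the brass heat sink, and the arm is holding both level and still with the sink's underside about 100 mm above the bench. The job was handed in at about 17 s of the 32 s allowed.

- **Pinch:** I closed on the two red tabs while the sink still stood on the mat. The jaw closed to about 8 mm and the clamp did not visibly move.
- **Lift:** I raised it 98 mm straight up, since the mat is about 2 mm thick. The tool carried 5.6–6.8 N at the last readings, which fits clamp plus sink.
- **Last checks:**
  - The beam top is at z ≈ 169.9 mm and tilts less than 0.002 rad.
  - The sink's top is at z ≈ 140 mm.
  - The arm's joints are still.
  - The bystanders in the last picture look untouched; I did not measure their positions again.

**Disagreements found:**
- **Tool point:** The cameras showed the real fingertips about 35 mm behind the reported tool point. I went by the cameras and lowered the hand to reported z = 43 mm. Closing at the reported height would have missed the tabs.
- **Opening reading:** Shut, the gripper reads about 44.5 mm, against the expected 46 mm over the tabs. The wrist images and depth measurements still show both tabs held and the jaw shut.

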